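# Box the top soap bar from the pile

## Robot

A 7-joint arm with a two-finger parallel gripper is mounted at the origin on the work surface. World frame = base frame: x ahead of the robot, y to its left, z up, the work surface at z = 0. Lengths are in m, angles in rad, forces in N, time in s.
With the tool pointing down it reaches from about 0.4 to 0.85 m from the base axis. Payload 10.4 kg.
Tool frame: the origin (TCP) lies at the very end of the fingers, on their centre line; the grasp point (between the pads) lies 19 mm behind it; z points along the fingers, y is the line along which they close (so a half turn about z gives the same grasp; the last joint's range is limited). The gripper opens to 87 mm and grips with 3 to 60 N. Pads are 19 mm wide; open, the fingers measure 117 mm over their backs; the gripper's body (75 mm by 190 mm) begins 51 mm behind the grasp point.
Start: joints at [-1.322, 0.332, -0.065, 1.46, 0.022, 1.35, -0.088], TCP at [0.168, 0.602, 0.223] pointing down, gripper open.
Joint ranges: [-2.6, 2.6], [-0.5, 2.12], [-1.47, 1.34], [0.16, 2.42], [-1.27, 4.41], [0.06, 2.06], [-2.6, 2.6]. Speed limits (rad/s): [2.22, 2.22, 2.79, 2.79, 3.14, 3.14, 3.14].

## Interface

Orientations are given as a unit quaternion [x, y, z, w].
In Python, from bench import status, camera, order gives the robot as it stands.
- The arm moves only by the tool jog_arm, never from a script. Its argument "plan" is a list of rows, each a list of 7 numbers: the turn, a rotation vector about the tool's x, y, z in rad, then the shift along the tool's x, y, z in mm, then the opening, from -1 (shut) to 1 (fully open). A call has 1 to 12 rows; each row is the pose to reach, as a shift and turn from the pose commanded when the call began, along the tool's axes at that moment; what a row does not reach only later rows make up. A row lasts 1/10 s, in which the tool goes at most 50 mm and 8.59 degrees, less where a joint would pass 70% of its speed; a pose out of reach is approached as far as the arm can. A call with a gripper value outside its range is refused whole. The fingers move at their own pace and stop on an object; "squeeze" is the grip in N (left out, the last holds). Time passes only in rows, so rows that repeat a pose let the fingers close. It gives the time, the measured TCP pose, the force, the opening and the grip force at its end, in the units of the state.
- status.read_state(): the state, without advancing time (a new reading comes with each control period).
- camera(name): name is "scene" or "side" or "wrist"; returns a dict with "image" (480x640x3 uint8, red, green, blue), "z_map" (480x640 float32, m along the optical axis (not along the pixel's ray), 0 where there is no reading), "fx", "fy", "cx", "cy" (pixels), "k1" (the pictures are not rectified: a ray, as slopes to the right and down, at radius r is drawn at 1 + k1 r^2 times it, then the intrinsics apply), "world_from_camera" (4x4, takes a point from camera to world coordinates); the wrist camera has in their place "mount" (4x4, takes a point from camera to tool coordinates, whose origin is the TCP and whose axes are the flange's). Camera axes: x right, y down, z forward; pixel columns grow to the right and rows downward; lengths in m; the calibration is good to about 2 mm. A picture is of the moment at which its call begins: read the wrist's pose just before it.
- order.close_job(): hands the job in; it is judged then, once.
The state is a dict: "time": time; "joint_positions": joint angles; "joint_vel": joint speeds; "joint_torque": joint torques, N m; "ee_pos": TCP position; "eef_rot": TCP orientation; "ft_force": force on the tool from outside, world axes, zero at the start; "torque": the same for the moment, N m; "width": finger opening in m; "grip_force": force on a finger pad.
Only numpy, scipy, OpenCV 4.12 (cv2) and the standard library are available. Lean on these libraries where they do the work, as an engineer would, in place of code of your own. Each camera call takes 0.05 s, during which the arm holds its last target. There are 200 camera calls.

## Task

Take the top bar off the pile of four full-size soap bars without disturbing the bars below, and lay it flat in the open gift carton base; do not drop it, fresh soap dents. Then put the carton's lid over it and press the lid down firmly until it sits level and fully down on the base. Leave the small guest soaps and the jar where they are.

Things in the scene. Friction and masses are not known exactly. Their poses are not given: they have to be found in the camera images.
- bar_top: the uppermost of four identical full-size handmade soap bars stacked flat in one pile, cream with brown swirl bands; 74 (x, long) x 44 (y) x 28 (z) mm, about 110 g; origin at the centre of its underside, z up. The bars are stacked by hand: each lies a few mm and up to about 0.12 rad askew on the one below
- bar3: third full-size bar from the bottom, directly under the top bar; same size, origin and axes
- bar2: second full-size bar from the bottom; same size, origin and axes
- bar1: lowest full-size bar, on the bench; same size, origin and axes
- carton_base: open brown greyboard gift carton base, loose on the bench, 60 g: plate 102 (x) x 72 (y) x 3 mm with a tray wall on it, 86 x 56 mm outside, 82 x 52 inside, its top edge 14 mm above the bench; the plate projects 8 mm all round. The bar lies on the plate inside the wall, long side along x, standing 17 mm proud of the wall. Origin: centre of the underside, z up
- lid: deep brown lid of that carton, lying on the bench open side down: a cap 96 (x) x 66 (y) x 33 mm tall outside, 92 x 62 x 31 deep inside, walls and top 2 mm, 50 g; origin at the centre of its lower rim, z up. Closed, it covers bar and tray wall, its rim stands on the projecting plate, its top is 36 mm above the bench, its x along the base's x (either way round)
- guest1: lower of two small guest soaps stacked flat, same soap as the full-size bars but 54 (x) x 36 (y) x 22 mm; origin at the centre of its underside. Not wanted
- guest2: upper guest soap, on guest1; same size and origin
- jar: white cream jar with black screw lid, 62 mm diameter, 52 mm tall; origin at the centre of its underside. Bystander
- basket: white stock basket full of jars, 200 (x) x 140 (y) x 79 mm tall, does not move; origin at the centre of its underside. Bystander
- finished: already packed, closed gift cartons standing in three columns two or three high at the left end of the bench, together about 332 (x) x 72 (y) x 108 mm tall, do not move; origin under their middle. Bystander

How it is judged:
On the way, in this order (a step that is already met when the one before it is completed fails the run):
1. the top bar is lifted clear of the bar under it (z of bar_top in the frame of bar3 above 0.05 m), for 0.1 s.
2. the bar lies flat inside the tray wall of the carton base, let go (x of bar_top in the frame of carton_base between -0.008 and 0.008 m and y of bar_top in the frame of carton_base between -0.008 and 0.008 m and z of bar_top in the frame of carton_base between 0.0005 and 0.0055 m and angle between the x axis of bar_top and the x axis of carton_base, either way round below 0.2 rad and angle between the z axis of bar_top and the z axis of carton_base, either way round below 0.06 rad and contact force between the fingers and bar_top below 0.05 N and linear speed of bar_top below 0.02 m/s), for 0.2 s.
3. the lid stands with its rim on the base plate and is pressed down on it with more than 3 N (x of lid in the frame of carton_base between -0.006 and 0.006 m and y of lid in the frame of carton_base between -0.006 and 0.006 m and z of lid in the frame of carton_base between 0.0005 and 0.0055 m and angle between the x axis of lid and the x axis of carton_base, either way round below 0.12 rad and angle between the z axis of lid and the z axis of carton_base, either way round below 0.03 rad and contact force between lid and carton_base above 3 N), for 0.1 s.
At the end, for the whole second after the job is handed in: Bar flat in the base (8 mm, 0.2 rad); lid centred on the base (6 mm, 0.12 rad), level (0.03 rad), rim within 2.5 mm of the plate; base flat on the bench; all at rest, let go. Other three bars still piled within 12 mm, guest soaps and jar upright within 20 mm of their starts (x of bar_top in the frame of carton_base between -0.008 and 0.008 m and y of bar_top in the frame of carton_base between -0.008 and 0.008 m and z of bar_top in the frame of carton_base between 0.0005 and 0.0055 m and angle between the x axis of bar_top and the x axis of carton_base, either way round below 0.2 rad and angle between the z axis of bar_top and the z axis of carton_base, either way round below 0.06 rad and x of lid in the frame of carton_base between -0.006 and 0.006 m and y of lid in the frame of carton_base between -0.006 and 0.006 m and z of lid in the frame of carton_base between 0.0005 and 0.0055 m and angle between the x axis of lid and the x axis of carton_base, either way round below 0.12 rad and angle between the z axis of lid and the z axis of carton_base, either way round below 0.03 rad and linear speed of each of bar_top, lid, carton_base below 0.02 m/s and height (world z) of carton_base below 0.004 m and angle between carton_base's own z axis and vertical below 0.03 rad and distance of each of bar1, bar2, bar3 from where it was at the start of the episode below 0.012 m and angle between each of bar1, bar2, bar3, guest1, guest2, jar's own z axis and vertical below 0.05 rad and distance of each of guest1, guest2, jar from where it was at the start of the episode below 0.02 m); the robot touches nothing.
It fails at once if the rest of the pile was disturbed (a lower bar moved more than 12 mm) (distance of any of bar1, bar2, bar3 from where it was at the start of the episode above 0.012 m).
It fails at once if a guest soap or the jar was moved more than 20 mm (distance of any of guest1, guest2, jar from where it was at the start of the episode above 0.02 m).
It fails at once if the bar was dropped (moving faster than 0.6 m/s while not held, a fall of about 18 mm) (contact force between the fingers and bar_top below 0.01 N and linear speed of bar_top above 0.6 m/s).
It also fails if it takes over 72 s, if anything falls off the work surface, if the arm or the gripper's body presses on something with over 40 N, if the wrist force passes 120 N, or if a joint passes its speed limit or range.

## Working session

There is one attempt and no reset: what is moved stays moved. The work goes in short steps, Python scripts to look and compute and a tool call to move; the robot and the scene stay as the last step left them, time stands still between calls to the robot, and variables do not carry over. Pictures are saved under pics/ and viewed, at most 10 in all, crops included, and the job is handed in when it is done.

Besides the shell and the picture viewer there is one more tool, called after "Call:" by a JSON object that holds its "api" and its "payload", one argument or row to a line. jog_arm: Moves the arm, as the interface text tells. Its arguments: {"type":"object","properties":{"plan":{"type":"array"},"squeeze":{"type":"number"}},"required":["plan"]}

```bash
ls; mkdir -p pics
cat > h.py <<'E'
import numpy as np, cv2
from bench import status, camera, order
from scipy.spatial.transform import Rotation as R
def tool():
    s=status.read_state(); T=np.eye(4); T[:3,:3]=R.from_quat(s['eef_rot']).as_matrix(); T[:3,3]=s['ee_pos']; return T
def grab(name):
    T=tool(); c=camera(name)
    W=c['world_from_camera'] if name!='wrist' else T@np.array(c['mount'])
    return c,np.array(W)
def cloud(c,W):
    h,w=c['z_map'].shape
    u,v=np.meshgrid(np.arange(w),np.arange(h))
    K=np.array([[c['fx'],0,c['cx']],[0,c['fy'],c['cy']],[0,0,1.]])
    p=cv2.undistortPoints(np.stack([u,v],-1).reshape(-1,1,2).astype(np.float64),K,np.array([c['k1'],0,0,0,0.])).reshape(h,w,2)
    z=c['z_map']
    P=np.dstack([p*z[...,None],z])
    P=P@W[:3,:3].T+W[:3,3]
    P[z==0]=np.nan
    return P
E
python3 - <<'E'
from h import *
for n in ['scene','side']:
    c,W=grab(n); cv2.imwrite(f'pics/{n}0.png',c['image'][...,::-1]); np.save(n+'.npy',cloud(c,W)); print(n,c['k1'],W[:3,3])
s=status.read_state(); print(s)
E
```

```text
pics
scene -0.08957768519693733 [ 1.1245638  -0.9234975   0.90304423]
side -0.10159610360606192 [0.25891271 0.90626021 1.08520314]
{'time': 0.1, 'joint_positions': array([-1.32161784,  0.33282815, -0.06468924,  1.46084465,  0.02160834,
        1.34989845, -0.08852226]), 'joint_vel': array([ 0.00077863, -0.00217996,  0.00110557, -0.00081866,  0.00185788,
       -0.00127895, -0.00147361]), 'joint_torque': array([ 5.35556737e-04, -6.24542427e+01,  2.38796807e-02, -3.90723467e+01,
       -6.15240633e-02,  3.64434044e-02,  6.38353549e-05]), 'ee_pos': array([0.16769861, 0.60172706, 0.22182737]), 'eef_rot': array([ 1.35477155e-01,  9.90780263e-01, -6.39311855e-04, -5.27418110e-05]), 'ft_force': array([ 0.71345568, -0.6553824 ,  0.91117529]), 'torque': array([ 0.01245345,  0.0089894 , -0.01576842]), 'grip_force': 0.0, 'width': 0.08677355075410019}
```

View pics/scene0.png

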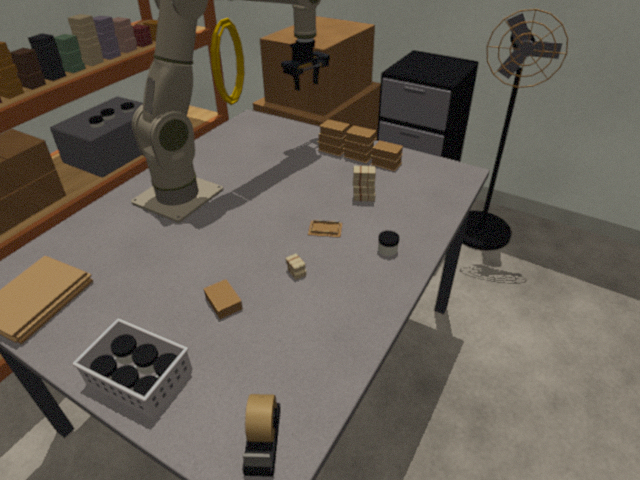

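View pics/side0.png

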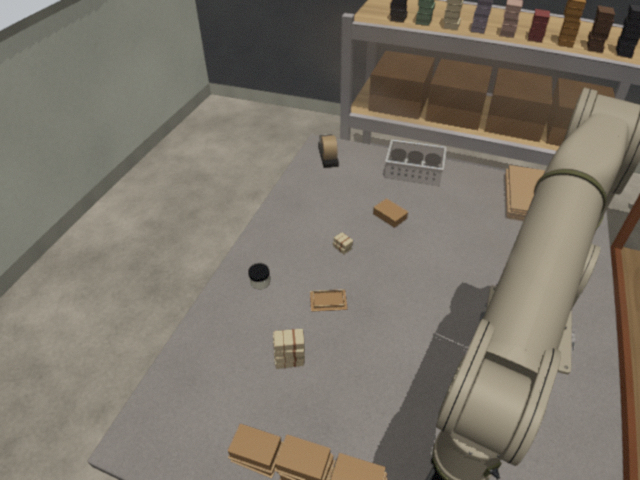

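The scene view shows the pile at (364,183), carton base (325,229), guest soaps (296,266), lid (223,297) and jar (388,244). The side view shows the same objects at (289,348), (328,300), (343,242), (390,212) and (259,275).

```bash
cat > m.py <<'E'
from h import *
def rect(P,zlo,zhi,c,r=.08):
    m=(P[...,2]>zlo)&(P[...,2]<zhi)&(np.hypot(P[...,0]-c[0],P[...,1]-c[1])<r)
    q=P[m]
    if len(q)<5: return len(q),
    (cx,cy),(a,b),an=cv2.minAreaRect((q[:,:2]*1000).astype(np.float32))
    if a<b: a,b=b,a; an+=90
    an=(an+90)%180-90
    return len(q),np.round([cx,cy,a,b],1),'yaw %.3f'%np.radians(an),'z %.4f'%np.median(q[:,2])
E
python3 - <<'E'
from m import *
for n,px in [('scene',dict(pile=(364,172),base=(325,229),guest=(295,262),lid=(222,293),jar=(388,238))),('side',dict(pile=(289,340),base=(328,300),guest=(343,240),lid=(390,210),jar=(259,271)))]:
    P=np.load(n+'.npy')
    for k,(u,v) in px.items():
        c=P[v,u]; b={'pile':(.100,.125),'base':(.008,.025),'guest':(.035,.055),'lid':(.026,.045),'jar':(.04,.065)}[k]
        print(n,k,np.round(c,3),*rect(P,*b,c,.07))
E
```

```text
scene pile [0.577 0.287 0.116] 230 [569.4 304.6  73.4  56.2] yaw 0.470 z 0.1130
scene base [0.545 0.087 0.004] 145 [545.9  84.9  90.2  72.3] yaw 0.450 z 0.0126
scene guest [ 0.572 -0.128  0.045] 210 [ 570.9 -126.3   57.1   37.3] yaw -0.491 z 0.0447
scene lid [ 0.467 -0.316  0.036] 764 [ 469.6 -319.2  102.8   67.7] yaw -0.469 z 0.0356
scene jar [0.755 0.087 0.051] 286 [755.5  89.5  61.6  61.4] yaw 0.336 z 0.0525
side pile [0.562 0.316 0.11 ] 534 [567.8 308.9  73.6  48.8] yaw 0.451 z 0.1107
side base [0.542 0.093 0.008] 131 [541.4  86.3  91.2  61.6] yaw 0.412 z 0.0124
side guest [ 0.566 -0.113  0.047] 165 [ 569.7 -123.1   54.3   39.1] yaw -0.555 z 0.0436
side lid [ 0.467 -0.309  0.036] 435 [ 465.4 -319.2  101.1   74.6] yaw -0.520 z 0.0329
side jar [0.751 0.095 0.054] 324 [754.3  92.5  64.2  60.8] yaw -1.186 z 0.0514
```

```bash
cat >> m.py <<'E'
def plan(x,y,z,ty,T=None):
    "world TCP target, tool pointing down, tool-y world angle ty -> row numbers from T"
    T=tool() if T is None else T
    ex=np.array([-np.sin(ty-np.pi),np.cos(ty-np.pi),0]); ey=np.array([np.cos(ty),np.sin(ty),0])
    G=np.c_[ex,ey,np.cross(ex,ey)]
    assert G[2,2]<0
    rv=R.from_matrix(T[:3,:3].T@G).as_rotvec(); d=T[:3,:3].T@(np.array([x,y,z])-T[:3,3])*1000
    s=status.read_state()
    print('row',np.round(rv,4),np.round(d,1),'| t %.2f'%s['time'],'ty %.3f'%np.arctan2(T[1,1],T[0,1]),np.round(s['ee_pos'],4),'w %.4f'%s['width'],'gf %.1f'%s['grip_force'],'F',np.round(s['ft_force'],1))
E
python3 - <<'E'
from m import *
print(np.round(np.array(camera('wrist')['mount']),3))
plan(.568,.307,.30,2.03)
E
```

```text
[[-0.    -0.971 -0.241  0.065]
 [ 1.    -0.    -0.    -0.001]
 [ 0.    -0.241  0.971 -0.162]
 [ 0.     0.     0.     1.   ]]Traceback (most recent call last):
  File "<stdin>", line 3, in <module>
  File "m.py", line 15, in plan
    assert G[2,2]<0
           ^^^^^^^^
AssertionError
```

```bash
sed -i 's/np.sin(ty-np.pi),np.cos(ty-np.pi)/np.sin(ty),np.cos(ty)/' m.py
python3 - <<'E'
from m import *
plan(.568,.307,.30,2.03)
E
```

```text
row [-1.10e-03 -4.00e-04 -7.31e-01] [-464.7 -176.6  -77.8] | t 0.15 ty 1.299 [0.1677 0.6018 0.2219] w 0.0870 gf 0.0 F [-0.6 -0.2  0.6]
```

Call:
{"api": "jog_arm", "payload": {
  "plan": [
    [0,0,-0.731,-465,-177,-78,1],
    [0,0,-0.731,-465,-177,-78,1],
    [0,0,-0.731,-465,-177,-78,1],
    [0,0,-0.731,-465,-177,-78,1],
    [0,0,-0.731,-465,-177,-78,1],
    [0,0,-0.731,-465,-177,-78,1],
    [0,0,-0.731,-465,-177,-78,1],
    [0,0,-0.731,-465,-177,-78,1],
    [0,0,-0.731,-465,-177,-78,1],
    [0,0,-0.731,-465,-177,-78,1],
    [0,0,-0.731,-465,-177,-78,1],
    [0,0,-0.731,-465,-177,-78,1]
  ],
  "squeeze": 20
}}

```text
time: 1.35
ee_pos: [0.5705, 0.3037, 0.3002]
eef_rot: [-0.225, 0.974, -0.001, 0.0]
ft_force: [-0.5, 1.1, -0.1]
width: 0.0873
grip_force: 0.0
```

Call:
{"api": "jog_arm", "payload": {
  "plan": [
    [0,0,0,0,0,0,1],
    [0,0,0,0,0,0,1],
    [0,0,0,0,0,0,1]
  ]
}}

```text
time: 1.65
ee_pos: [0.567, 0.3081, 0.3004]
eef_rot: [-0.229, 0.973, 0.0, -0.0]
ft_force: [0.2, -0.6, -0.1]
width: 0.0869
grip_force: 0.0
```

Run:
```python
from m import *
c,W=grab('wrist'); cv2.imwrite('pics/w1.png',c['image'][...,::-1]); P=cloud(c,W); np.save('w1.npy',P)
for a,b in [(.100,.125),(.106,.118),(.072,.088),(.07,.125)]: print(a,b,*rect(P,a,b,(.568,.307),.09))
plan(.568,.307,.30,2.03)
```

```text
0.1 0.125 3708 [567.9 307.9  73.5  44.2] yaw 0.452 z 0.1122
0.106 0.118 3664 [568.1 307.9  73.1  44.2] yaw 0.452 z 0.1122
0.072 0.088 64 [534.6 299.7  45.6  14.8] yaw -1.557 z 0.0818
0.07 0.125 3820 [566.9 309.1  74.2  47.4] yaw 0.444 z 0.1122
row [ 0.0005 -0.0001  0.0021] [-0.3 -1.2  0.5] | t 1.70 ty 2.032 [0.5672 0.3079 0.3005] w 0.0871 gf 0.0 F [-0.8  0.3 -0.4]
```

View pics/w1.png

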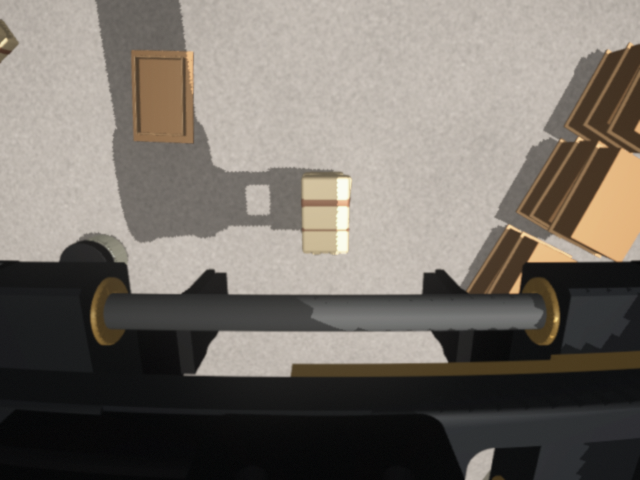

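The wrist view shows the top bar at (326,213), with fitted dimensions matching the 74×44 mm nominal, and the base at (163,97). Next I compute the descent and a first base fit.

Run:
```python
from m import *
P=np.load('w1.npy')
for a,b in [(.0015,.025),(.010,.02)]: print(*rect(P,a,b,(.545,.086),.075))
plan(.568,.308,.098,2.023)
```

```text
6261 [544.4  85.5 148.3 147.5] yaw -0.169 z 0.0034
664 [543.4  87.5  86.5  57.7] yaw 0.403 z 0.0137
row [ 0.0005 -0.0001  0.0091] [ -0.8  -0.4 202.5] | t 1.70 ty 2.032 [0.5672 0.3079 0.3005] w 0.0871 gf 0.0 F [-0.8  0.3 -0.4]
```

Call:
{"api": "jog_arm", "payload": {
  "plan": [
    [0,0,0.009,-1,0,40,1],
    [0,0,0.009,-1,0,80,1],
    [0,0,0.009,-1,0,120,1],
    [0,0,0.009,-1,0,150,1],
    [0,0,0.009,-1,0,175,1],
    [0,0,0.009,-1,0,190,1],
    [0,0,0.009,-1,0,198,1],
    [0,0,0.009,-1,0,202,1],
    [0,0,0.009,-1,0,202,1],
    [0,0,0.009,-1,0,202,1],
    [0,0,0.009,-1,0,202,1],
    [0,0,0.009,-1,0,202,1]
  ]
}}

```text
time: 2.9
ee_pos: [0.5694, 0.3074, 0.0993]
eef_rot: [-0.223, 0.975, 0.0, 0.001]
ft_force: [-0.6, 1.1, 0.1]
width: 0.087
grip_force: 0.0
```

Call:
{"api": "jog_arm", "payload": {
  "plan": [
    [0,0,0,0,0,0,0.3],
    [0,0,0,0,0,0,0.1],
    [0,0,0,0,0,0,-0.1],
    [0,0,0,0,0,0,-0.2],
    [0,0,0,0,0,0,-0.4],
    [0,0,0,0,0,0,-0.4],
    [0,0,0,0,0,0,-0.4],
    [0,0,0,0,0,0,-0.4]
  ],
  "squeeze": 15
}}

```text
time: 3.7
ee_pos: [0.5691, 0.3074, 0.0986]
eef_rot: [-0.223, 0.975, 0.0, 0.0]
ft_force: [-0.8, 0.5, 0.2]
width: 0.0437
grip_force: 15.0
```

Call:
{"api": "jog_arm", "payload": {
  "plan": [
    [0,0,0,0,0,-2,-0.4],
    [0,0,0,0,0,-6,-0.4],
    [0,0,0,0,0,-15,-0.4],
    [0,0,0,0,0,-30,-0.4],
    [0,0,0,0,0,-50,-0.4],
    [0,0,0,0,0,-70,-0.4],
    [0,0,0,0,0,-90,-0.4],
    [0,0,0,0,0,-105,-0.4],
    [0,0,0,0,0,-110,-0.4],
    [0,0,0,0,0,-110,-0.4],
    [0,0,0,0,0,-110,-0.4]
  ],
  "squeeze": 20
}}

```text
time: 4.8
ee_pos: [0.5687, 0.307, 0.2077]
eef_rot: [-0.223, 0.975, -0.0, -0.001]
ft_force: [-0.6, 0.1, -1.3]
width: 0.0439
grip_force: 20.0
```

Run:
```python
from m import *
plan(.600,.060,.21,.403+np.pi/2)
plan(.543,.087,.21,.403+np.pi/2)
```

```text
row [-0.0001 -0.0013  0.0472] [  79.3 -236.    -2.2] | t 4.80 ty 2.021 [0.5687 0.307  0.2077] w 0.0439 gf 20.0 F [-0.6  0.1 -1.3]
row [-0.0001 -0.0013  0.0472] [ 118.9 -186.9   -2.2] | t 4.80 ty 2.021 [0.5687 0.307  0.2077] w 0.0439 gf 20.0 F [-0.6  0.1 -1.3]
```

Call:
{"api": "jog_arm", "payload": {
  "plan": [
    [0,0,0.047,15,-35,-8,-0.4],
    [0,0,0.047,30,-75,-20,-0.4],
    [0,0,0.047,45,-115,-32,-0.4],
    [0,0,0.047,55,-150,-40,-0.4],
    [0,0,0.047,65,-175,-40,-0.4],
    [0,0,0.047,69,-187,-40,-0.4],
    [0,0,0.047,69,-187,-40,-0.4],
    [0,0,0.047,69,-187,-40,-0.4],
    [0,0,0.047,69,-187,-40,-0.4],
    [0,0,0.047,69,-187,-40,-0.4]
  ]
}}

```text
time: 5.8
ee_pos: [0.588, 0.1105, 0.2482]
eef_rot: [-0.201, 0.98, 0.0, -0.0]
ft_force: [-0.2, -0.4, -1.1]
width: 0.0438
grip_force: 20.0
```

Run:
```python
from m import *
c,W=grab('wrist'); cv2.imwrite('pics/w2.png',c['image'][...,::-1]); P=cloud(c,W); np.save('w2.npy',P)
T=tool()
for a,b in [(.010,.02),(.011,.017)]: print(*rect(P,a,b,(.543,.087),.07))
# held bar, in tool frame: height map near TCP
Q=(P-T[:3,3])@T[:3,:3]*1000
m=(np.abs(Q[...,0])<60)&(np.abs(Q[...,1])<21)&(Q[...,2]>-20)&(Q[...,2]<40)
q=Q[m]; print(len(q), np.round(np.percentile(q,[1,50,99],axis=0),1) if len(q) else '')
plan(.543,.087,.21,.403+np.pi/2)
```

```text
665 [543.9  87.4  85.7  56.4] yaw 0.408 z 0.0139
641 [543.9  87.4  85.7  56.4] yaw 0.408 z 0.0139
11976 [[-25.7 -20.5 -15.1]
 [ 17.8  -0.  -13.6]
 [ 37.5  20.4   6.4]]
row [ 0.0004 -0.0002  0.0022] [50.6 -3.5 38.3] | t 5.85 ty 1.976 [0.5881 0.1102 0.2483] w 0.0437 gf 20.0 F [-0.7 -0.1 -0.2]
```

View pics/w2.png

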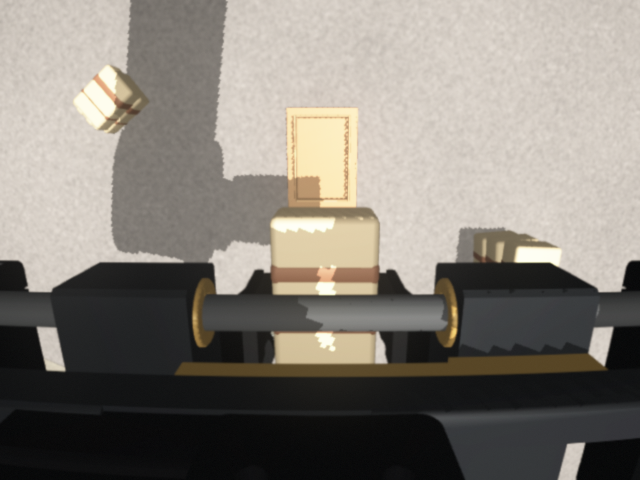

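The wrist view shows the base at (322,157), fitted 85.7×56.4 mm, which agrees with nominal. The held bar is level, about 0.7 mm off the TCP in x.

Run:
```python
from m import *
plan(.5446,.0877,.045,.408+np.pi/2)
```

```text
row [ 0.0004 -0.0002 -0.0028] [ 48.8  -3.6 203.3] | t 5.85 ty 1.976 [0.5881 0.1102 0.2483] w 0.0437 gf 20.0 F [-0.7 -0.1 -0.2]
```

Call:
{"api": "jog_arm", "payload": {
  "plan": [
    [0,0,-0.003,25,-2,20,-0.4],
    [0,0,-0.003,49,-4,50,-0.4],
    [0,0,-0.003,49,-4,90,-0.4],
    [0,0,-0.003,49,-4,130,-0.4],
    [0,0,-0.003,49,-4,165,-0.4],
    [0,0,-0.003,49,-4,190,-0.4],
    [0,0,-0.003,49,-4,203,-0.4],
    [0,0,-0.003,49,-4,203,-0.4],
    [0,0,-0.003,49,-4,203,-0.4],
    [0,0,-0.003,49,-4,203,-0.4],
    [0,0,-0.003,49,-4,203,-0.4],
    [0,0,-0.003,49,-4,203,-0.4]
  ]
}}

```text
time: 7.05
ee_pos: [0.5453, 0.086, 0.0464]
eef_rot: [-0.202, 0.979, 0.0, 0.001]
ft_force: [-0.6, 0.3, -1.9]
width: 0.0439
grip_force: 20.0
```

Run:
```python
from m import *
plan(.5446,.0877,.0185,.408+np.pi/2)
plan(.5446,.0877,.0185,.408+np.pi/2)
```

```text
row [-0.      0.0014 -0.0018] [ 0.1  1.8 27.9] | t 7.05 ty 1.977 [0.5453 0.086  0.0464] w 0.0439 gf 20.0 F [-0.6  0.3 -1.9]
row [-0.      0.0014 -0.0018] [ 0.1  1.8 27.9] | t 7.05 ty 1.977 [0.5453 0.086  0.0464] w 0.0439 gf 20.0 F [-0.6  0.3 -1.9]
```

Call:
{"api": "jog_arm", "payload": {
  "plan": [
    [0,0,-0.002,0,1,5,-0.4],
    [0,0,-0.002,0,1.5,10,-0.4],
    [0,0,-0.002,0,1.5,15,-0.4],
    [0,0,-0.002,0,1.5,20,-0.4],
    [0,0,-0.002,0,1.5,24,-0.4],
    [0,0,-0.002,0,1.5,26,-0.4],
    [0,0,-0.002,0,1.5,27,-0.4],
    [0,0,-0.002,0,1.5,28,-0.4],
    [0,0,-0.002,0,1.5,28,-0.4],
    [0,0,-0.002,0,1.5,28,-0.4]
  ]
}}

```text
time: 8.05
ee_pos: [0.5444, 0.0873, 0.0177]
eef_rot: [-0.203, 0.979, 0.0, 0.0]
ft_force: [0.7, -0.6, -1.0]
width: 0.0442
grip_force: 20.0
```

Call:
{"api": "jog_arm", "payload": {
  "plan": [
    [0,0,0,0,0,0.5,-0.4],
    [0,0,0,0,0,1,-0.4],
    [0,0,0,0,0,1,-0.4],
    [0,0,0,0,0,1,-0.4]
  ]
}}

```text
time: 8.45
ee_pos: [0.5444, 0.0874, 0.0175]
eef_rot: [-0.203, 0.979, 0.0, 0.0]
ft_force: [-4.3, -0.3, 9.6]
width: 0.0438
grip_force: 20.0
```

Call:
{"api": "jog_arm", "payload": {
  "plan": [
    [0,0,0,0,0,0,0.1],
    [0,0,0,0,0,0,0.2],
    [0,0,0,0,0,0,0.4],
    [0,0,0,0,0,0,0.8],
    [0,0,0,0,0,0,0.8],
    [0,0,0,0,0,-5,0.8],
    [0,0,0,0,0,-30,0.8],
    [0,0,0,0,0,-70,0.8],
    [0,0,0,0,0,-110,0.8],
    [0,0,0,0,0,-150,0.8],
    [0,0,0,-30,0,-190,0.8],
    [0,0,0,-60,0,-230,0.8]
  ]
}}

```text
time: 9.65
ee_pos: [0.5995, 0.1111, 0.2493]
eef_rot: [-0.202, 0.979, 0.0, 0.001]
ft_force: [1.9, -0.4, 0.5]
width: 0.0783
grip_force: 0.0
```

Call:
{"api": "jog_arm", "payload": {
  "plan": [
    [0,0,0,0,0,0,1],
    [0,0,0,0,0,0,1],
    [0,0,0,0,0,0,1]
  ]
}}

```text
time: 9.95
ee_pos: [0.5984, 0.1106, 0.2454]
eef_rot: [-0.202, 0.979, -0.0, -0.001]
ft_force: [-0.4, -0.4, -0.4]
width: 0.0863
grip_force: 0.0
```

Run:
```python
from m import *
c,W=grab('wrist'); cv2.imwrite('pics/w3.png',c['image'][...,::-1]); P=cloud(c,W); np.save('w3.npy',P)
for a,b in [(.010,.017),(.026,.036)]: print(*rect(P,a,b,(.543,.087),.07))
plan(.468,-.319,.25,-.49+np.pi/2)
```

```text
644 [543.6  87.3  85.4  56.5] yaw 0.407 z 0.0140
3552 [544.7  86.2  72.6  44.7] yaw 0.407 z 0.0312
row [-7.000e-04 -2.300e-03  8.978e-01] [ 290.  -342.7   -4.2] | t 10.00 ty 1.979 [0.5983 0.1106 0.2453] w 0.0866 gf 0.0 F [-0.3  0.2  0. ]
```

View pics/w3.png

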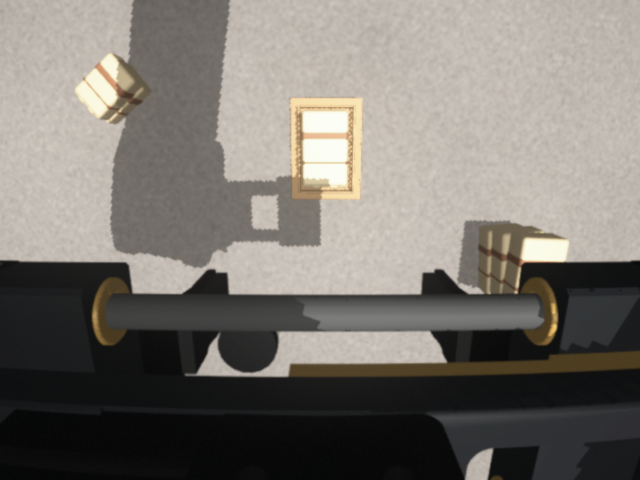

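The bar lies flat in the tray: (325,148) in the picture, top at 31.2 mm, about 1 mm off centre. Next, the lid.

Run:
```python
from m import *
plan(.512,-.343,.25,-.49+np.pi/2)
P=np.load('scene.npy'); 
m=(P[...,2]>.06)&(P[...,2]<.1)&(P[...,1]<-.3)&(P[...,0]>.1)&(P[...,0]<.9)
q=P[m]; print(cv2.boxPoints(cv2.minAreaRect((q[:,:2]*1000).astype(np.float32))))
```

```text
row [-7.000e-04 -2.300e-03  8.978e-01] [ 259.1 -382.2   -4.3] | t 10.00 ty 1.979 [0.5983 0.1106 0.2453] w 0.0866 gf 0.0 F [-0.3  0.2  0. ]
[[ 335.59424 -531.8227 ]
 [ 347.73584 -683.67804]
 [ 832.9863  -644.8798 ]
 [ 820.8447  -493.02448]]
```

Call:
{"api": "jog_arm", "payload": {
  "plan": [
    [0,0,0.15,25,-38,-4,1],
    [0,0,0.3,50,-76,-4,1],
    [0,0,0.45,78,-115,-4,1],
    [0,0,0.6,104,-153,-4,1],
    [0,0,0.75,130,-191,-4,1],
    [0,0,0.898,156,-229,-4,1],
    [0,0,0.898,182,-268,-4,1],
    [0,0,0.898,207,-306,-4,1],
    [0,0,0.898,233,-344,-4,1],
    [0,0,0.898,259,-382,-4,1],
    [0,0,0.898,259,-382,-4,1],
    [0,0,0.898,259,-382,-4,1]
  ]
}}

```text
time: 11.2
ee_pos: [0.5117, -0.3432, 0.2495]
eef_rot: [0.244, 0.97, 0.0, -0.001]
ft_force: [-0.2, 0.8, -0.1]
width: 0.0867
grip_force: 0.0
```

Call:
{"api": "jog_arm", "payload": {
  "plan": [
    [0,0,0,0,0,0,1],
    [0,0,0,0,0,0,1],
    [0,0,0,0,0,0,1]
  ]
}}

```text
time: 11.5
ee_pos: [0.5138, -0.3411, 0.2505]
eef_rot: [0.241, 0.97, 0.0, 0.0]
ft_force: [0.3, 0.2, -0.3]
width: 0.087
grip_force: 0.0
```

Run:
```python
from m import *
c,W=grab('wrist'); cv2.imwrite('pics/w4.png',c['image'][...,::-1]); P=cloud(c,W); np.save('w4.npy',P)
for a,b in [(.026,.040),(.03,.036)]: print(*rect(P,a,b,(.468,-.319),.09))
plan(.468,-.319,.25,-.49+np.pi/2)
```

```text
6947 [ 468.2 -320.1   96.4   66.5] yaw -0.465 z 0.0333
6943 [ 468.2 -320.1   96.4   66.5] yaw -0.465 z 0.0333
row [ 0.0005 -0.0001  0.0018] [50.8 -1.7  0.5] | t 11.55 ty 1.083 [ 0.5137 -0.3413  0.2505] w 0.0868 gf 0.0 F [0.6 1.  0.2]
```

View pics/w4.png

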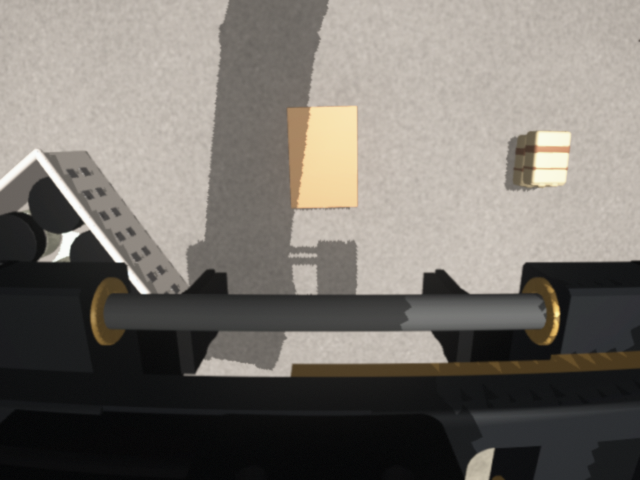

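The lid is at (322,157) in the picture, 96.4×66.5 mm as expected. The basket is at lower left, so I check the gripper body's clearance to it.

Run:
```python
from m import *
P=np.load('w4.npy'); ty=-.465+np.pi/2
d=P[...,:2]-[.4682,-.3201]; x=d@[-np.sin(ty),np.cos(ty)]*1e3; y=d@[np.cos(ty),np.sin(ty)]*1e3
m=(P[...,2]>.05)&(P[...,2]<.1)&(y<-50)&(np.abs(x)<60); print(m.sum(), y[m].max() if m.any() else '')
m=(P[...,2]>.05)&(P[...,2]<.1)&(y<-40); print('basket y max',y[m].max(), 'at x',x[m][y[m].argmax()])
plan(.4682,-.3201,.010,ty)
```

```text
4525 -202.46325992180553
basket y max -163.9658080859904 at x -127.70933238789914
row [ 0.0005 -0.0001 -0.0232] [ 50.1  -2.7 240.5] | t 11.55 ty 1.083 [ 0.5137 -0.3413  0.2505] w 0.0868 gf 0.0 F [0.6 1.  0.2]
```

Clear by about 70 mm at the closest. Descending in two calls.

Call:
{"api": "jog_arm", "payload": {
  "plan": [
    [0,0,-0.023,25,-1,20,1],
    [0,0,-0.023,50,-3,50,1],
    [0,0,-0.023,50,-3,95,1],
    [0,0,-0.023,50,-3,140,1],
    [0,0,-0.023,50,-3,175,1],
    [0,0,-0.023,50,-3,195,1],
    [0,0,-0.023,50,-3,205,1],
    [0,0,-0.023,50,-3,205,1],
    [0,0,-0.023,50,-3,205,1],
    [0,0,-0.023,50,-3,205,1]
  ]
}}

```text
time: 12.55
ee_pos: [0.4686, -0.3219, 0.0469]
eef_rot: [0.231, 0.973, -0.0, 0.001]
ft_force: [0.6, 0.6, -0.1]
width: 0.087
grip_force: 0.0
```

Run:
```python
from m import *
plan(.4682,-.3201,.010,-.465+np.pi/2)
```

```text
row [ 0.0003  0.0023 -0.0017] [ 1.2  1.4 36.9] | t 12.55 ty 1.104 [ 0.4686 -0.3219  0.0469] w 0.0870 gf 0.0 F [ 0.6  0.6 -0.1]
```

Call:
{"api": "jog_arm", "payload": {
  "plan": [
    [0,0,0,0.5,1,10,1],
    [0,0,0,0.5,1,20,1],
    [0,0,0,0.5,1,28,1],
    [0,0,0,0.5,1,33,1],
    [0,0,0,0.5,1,36,1],
    [0,0,0,0.5,1,36,1],
    [0,0,0,0.5,1,36,0.7],
    [0,0,0,0.5,1,36,0.55],
    [0,0,0,0.5,1,36,0.4],
    [0,0,0,0.5,1,36,0.3],
    [0,0,0,0.5,1,36,0.3],
    [0,0,0,0.5,1,36,0.3]
  ],
  "squeeze": 10
}}

```text
time: 13.75
ee_pos: [0.4679, -0.3203, 0.0097]
eef_rot: [0.231, 0.973, 0.0, 0.0]
ft_force: [0.1, 0.4, 3.1]
width: 0.0658
grip_force: 10.0
```

Call:
{"api": "jog_arm", "payload": {
  "plan": [
    [0,0,0,0,0,0,0.3],
    [0,0,0,0,0,-3,0.3],
    [0,0,0,0,0,-10,0.3],
    [0,0,0,0,0,-25,0.3],
    [0,0,0,0,0,-50,0.3],
    [0,0,0,0,0,-80,0.3],
    [0,0,0,0,0,-110,0.3],
    [0,0,0,0,0,-140,0.3],
    [0,0,0,0,0,-155,0.3],
    [0,0,0,0,0,-160,0.3],
    [0,0,0,0,0,-160,0.3],
    [0,0,0,0,0,-160,0.3]
  ]
}}

```text
time: 14.95
ee_pos: [0.4671, -0.3199, 0.1682]
eef_rot: [0.231, 0.973, 0.0, -0.001]
ft_force: [0.1, -0.3, -0.4]
width: 0.0656
grip_force: 10.0
```

Run:
```python
from m import *
c,W=grab('wrist'); P=cloud(c,W); T=tool()
Q=(P-T[:3,3])@T[:3,:3]*1000
m=(np.abs(Q[...,0])<70)&(np.abs(Q[...,1])<30)&(Q[...,2]>-45)&(Q[...,2]<-5)
q=Q[m]; print(len(q),np.round(np.percentile(q,[.3,50,99.7],axis=0),1))
s=q[q[:,2]<np.median(q[:,2])+4]
print('plane',np.linalg.lstsq(np.c_[s[:,:2],np.ones(len(s))],s[:,2],rcond=None)[0])
ty=.407+np.pi/2
plan(.60,.11,.25,ty); plan(.5436,.0873,.17,ty)
```

```text
22250 [[-21.1 -29.8 -25.3]
 [ 24.7   0.1 -23.6]
 [ 48.2  29.8  -6. ]]
plane [ 1.23734174e-03  3.71619222e-04 -2.36736027e+01]
row [ 0.0009 -0.0022 -0.8737] [ 74.9 443.7 -81.8] | t 15.00 ty 1.104 [ 0.4671 -0.3199  0.1681] w 0.0659 gf 10.0 F [ 0.5  0.2 -0.9]
row [ 0.0009 -0.0022 -0.8737] [114.9 398.1  -1.7] | t 15.00 ty 1.104 [ 0.4671 -0.3199  0.1681] w 0.0659 gf 10.0 F [ 0.5  0.2 -0.9]
```

Call:
{"api": "jog_arm", "payload": {
  "plan": [
    [0,0,-0.1,10,35,-5,0.3],
    [0,0,-0.22,22,75,-10,0.3],
    [0,0,-0.34,34,115,-10,0.3],
    [0,0,-0.46,46,155,-10,0.3],
    [0,0,-0.58,57,195,-10,0.3],
    [0,0,-0.7,68,235,-10,0.3],
    [0,0,-0.82,80,275,-10,0.3],
    [0,0,-0.874,91,315,-8,0.3],
    [0,0,-0.874,103,355,-5,0.3],
    [0,0,-0.874,112,388,-2,0.3],
    [0,0,-0.874,115,398,-2,0.3],
    [0,0,-0.874,115,398,-2,0.3]
  ],
  "squeeze": 15
}}

```text
time: 16.2
ee_pos: [0.5436, 0.0883, 0.1702]
eef_rot: [-0.204, 0.979, 0.0, -0.001]
ft_force: [0.5, -0.3, -0.2]
width: 0.066
grip_force: 15.0
```

Call:
{"api": "jog_arm", "payload": {
  "plan": [
    [0,0,0,0,0,20,0.3],
    [0,0,0,0,0,50,0.3],
    [0,0,0,0,0,80,0.3],
    [0,0,0,0,0,105,0.3],
    [0,0,0,0,0,110,0.3],
    [0,0,0,0,0,110,0.3],
    [0,0,0,0,0,110,0.3],
    [0,0,0,0,0,110,0.3]
  ]
}}

```text
time: 17.0
ee_pos: [0.5451, 0.0867, 0.063]
eef_rot: [-0.202, 0.979, 0.0, 0.001]
ft_force: [1.1, -0.2, 0.1]
width: 0.0661
grip_force: 15.0
```

Run:
```python
from m import *
ty=.407+np.pi/2
for i in range(3):
    plan(.5438,.0874,.016,ty); camera('side')
```

```text
row [-0.0003  0.0023 -0.0002] [ 1.   1.2 47. ] | t 17.00 ty 1.978 [0.5451 0.0867 0.063 ] w 0.0661 gf 15.0 F [ 1.1 -0.2  0.1]
row [-0.0002  0.0021  0.    ] [ 0.9  1.  46.9] | t 17.05 ty 1.978 [0.5449 0.0868 0.0629] w 0.0656 gf 15.0 F [ 0.5  0.1 -0.3]
row [-0.0001  0.0018  0.0002] [ 0.8  0.9 46.6] | t 17.10 ty 1.978 [0.5448 0.0869 0.0626] w 0.0660 gf 15.0 F [0.1 0.2 0.1]
```

Call:
{"api": "jog_arm", "payload": {
  "plan": [
    [0,0,0,0.5,0.5,6,0.3],
    [0,0,0,0.5,0.7,12,0.3],
    [0,0,0,0.5,0.7,18,0.3],
    [0,0,0,0.5,0.7,24,0.3],
    [0,0,0,0.5,0.7,30,0.3],
    [0,0,0,0.5,0.7,35,0.3],
    [0,0,0,0.5,0.7,39,0.3],
    [0,0,0,0.5,0.7,42,0.3],
    [0,0,0,0.5,0.7,44,0.3],
    [0,0,0,0.5,0.7,46,0.3],
    [0,0,0,0.5,0.7,46,0.3],
    [0,0,0,0.5,0.7,46,0.3]
  ]
}}

```text
time: 18.35
ee_pos: [0.5435, 0.0873, 0.0156]
eef_rot: [-0.202, 0.979, 0.0, 0.0]
ft_force: [-0.8, 0.2, -0.5]
width: 0.0659
grip_force: 15.0
```

Call:
{"api": "jog_arm", "payload": {
  "plan": [
    [0,0,0,0,0,1,0.3],
    [0,0,0,0,0,2,0.3],
    [0,0,0,0,0,3,0.3],
    [0,0,0,0,0,3.5,0.3],
    [0,0,0,0,0,3.5,0.3],
    [0,0,0,0,0,3.5,0.3]
  ]
}}

```text
time: 18.95
ee_pos: [0.5434, 0.0873, 0.0127]
eef_rot: [-0.202, 0.979, 0.0, 0.0]
ft_force: [-3.9, -0.7, 8.9]
width: 0.0657
grip_force: 15.0
```

Contact came at the expected height with 8.9 N. Releasing and retreating to look.

Call:
{"api": "jog_arm", "payload": {
  "plan": [
    [0,0,0,0,0,0,0.6],
    [0,0,0,0,0,0,0.8],
    [0,0,0,0,0,0,1],
    [0,0,0,0,0,0,1],
    [0,0,0,0,0,-3,1],
    [0,0,0,0,0,-20,1],
    [0,0,0,0,0,-60,1],
    [0,0,0,0,0,-100,1],
    [0,0,0,-15,0,-140,1],
    [0,0,0,-45,0,-180,-1],
    [0,0,0,-60,0,-220,-1],
    [0,0,0,-60,0,-220,-1]
  ]
}}

```text
time: 20.15
ee_pos: [0.602, 0.1125, 0.238]
eef_rot: [-0.203, 0.979, 0.0, 0.005]
ft_force: [-0.6, 0.0, -0.6]
width: 0.0705
grip_force: 0.0
```

Call:
{"api": "jog_arm", "payload": {
  "plan": [
    [0,0,0,0,0,0,-1],
    [0,0,0,0,0,0,-1],
    [0,0,0,0,0,0,-1],
    [0,0,0,0,0,0,-1]
  ]
}}

```text
time: 20.55
ee_pos: [0.5979, 0.1108, 0.2312]
eef_rot: [-0.202, 0.979, 0.0, -0.001]
ft_force: [0.4, -0.3, -0.1]
width: 0.0391
grip_force: 0.0
```

Run:
```python
from m import *
c,W=grab('wrist'); cv2.imwrite('pics/w5.png',c['image'][...,::-1]); P=cloud(c,W)
print(*rect(P,.031,.042,(.5436,.0873),.08))
for dz in (.0015,):
    m=(P[...,2]>dz)&(P[...,2]<.012)&(np.hypot(P[...,0]-.5436,P[...,1]-.0873)<.066); print('plate',m.sum())
q=P[(P[...,2]>.031)&(P[...,2]<.042)&(np.hypot(P[...,0]-.5436,P[...,1]-.0873)<.07)]
print('tilt',np.linalg.lstsq(np.c_[q[:,:2],np.ones(len(q))],q[:,2],rcond=None)[0][:2])
plan(.5436,.0873,.045,.407+np.pi/2)
```

```text
7902 [542.7  85.9  95.3  66.6] yaw 0.408 z 0.0363
plate 505
tilt [0.00145811 0.00059152]
row [ 0.0002 -0.001   0.    ] [ 5.910e+01 -1.000e-01  1.865e+02] | t 20.60 ty 1.978 [0.598  0.1108 0.2314] w 0.0351 gf 0.0 F [-0.1  0.6  0.3]
```

View pics/w5.png

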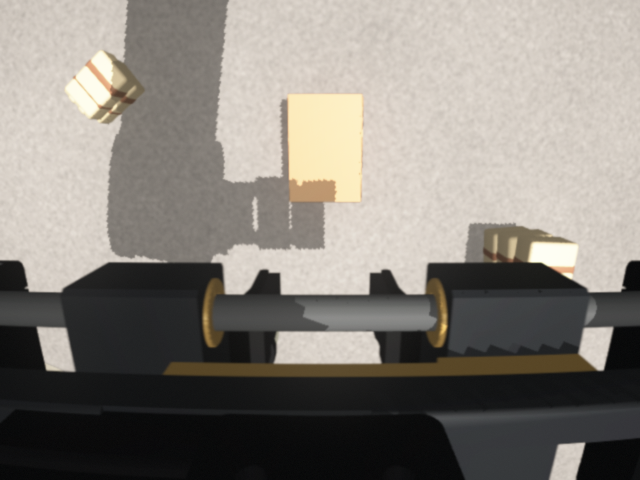

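The lid at (325,148) is level, with its top at 36.3 mm (36 expected when closed) and well centred. Now the firm press with shut fingers on its centre.

Call:
{"api": "jog_arm", "payload": {
  "plan": [
    [0,0,0,20,0,20,-1],
    [0,0,0,45,0,50,-1],
    [0,0,0,59,0,90,-1],
    [0,0,0,59,0,130,-1],
    [0,0,0,59,0,160,-1],
    [0,0,0,59,0,178,-1],
    [0,0,0,59,0,185,-1],
    [0,0,0,59,0,187,-1],
    [0,0,0,59,0,187,-1],
    [0,0,0,59,0,187,-1],
    [0,0,0,59,0,187,-1]
  ]
}}

```text
time: 21.7
ee_pos: [0.5449, 0.0878, 0.046]
eef_rot: [-0.202, 0.979, 0.0, 0.001]
ft_force: [0.7, 0.4, 0.1]
width: 0.0005
grip_force: 0.0
```

Call:
{"api": "jog_arm", "payload": {
  "plan": [
    [0,0,0,0,0,3,-1],
    [0,0,0,0,0,5,-1],
    [0,0,0,0,0,7,-1],
    [0,0,0,0,0,8,-1],
    [0,0,0,0,0,9,-1],
    [0,0,0,0,0,9,-1]
  ]
}}

```text
time: 22.3
ee_pos: [0.5442, 0.0877, 0.0365]
eef_rot: [-0.202, 0.979, 0.0, -0.0]
ft_force: [-4.2, -0.0, 7.1]
width: 0.0001
grip_force: 3.6
```

Call:
{"api": "jog_arm", "payload": {
  "plan": [
    [0,0,0,0,0,0.5,-1],
    [0,0,0,0,0,1,-1],
    [0,0,0,0,0,1,-1],
    [0,0,0,0,0,1,-1],
    [0,0,0,0,0,1,-1]
  ]
}}

```text
time: 22.8
ee_pos: [0.5442, 0.0877, 0.0364]
eef_rot: [-0.202, 0.979, 0.0, -0.0]
ft_force: [-8.9, -2.2, 17.8]
width: 0.0006
grip_force: 8.9
```

Call:
{"api": "jog_arm", "payload": {
  "plan": [
    [0,0,0,0,0,0,-1],
    [0,0,0,0,0,-1,-1],
    [0,0,0,0,0,-3,-1],
    [0,0,0,0,0,-20,-1],
    [0,0,0,0,0,-60,-1],
    [0,0,0,0,0,-100,-1],
    [0,0,0,-30,0,-140,-1],
    [0,0,0,-60,0,-180,-1],
    [0,0,0,-60,0,-195,-1],
    [0,0,0,-60,0,-195,-1],
    [0,0,0,-60,0,-195,-1],
    [0,0,0,-60,0,-195,-1]
  ]
}}

```text
time: 24.0
ee_pos: [0.5981, 0.1108, 0.2281]
eef_rot: [-0.202, 0.979, -0.0, -0.002]
ft_force: [0.2, -0.3, -0.2]
width: 0.0006
grip_force: 0.0
```

Run:
```python
from m import *
c,W=grab('wrist'); P=cloud(c,W); cx,cy=.5436,.0873
print('lid',*rect(P,.031,.042,(cx,cy),.08))
q=P[(P[...,2]>.031)&(P[...,2]<.042)&(np.hypot(P[...,0]-cx,P[...,1]-cy)<.07)]
print('tilt',np.linalg.lstsq(np.c_[q[:,:2],np.ones(len(q))],q[:,2],rcond=None)[0][:2])
print('pile',*rect(P,.078,.09,(.568,.308),.06))
c,W=grab('side'); S=cloud(c,W)
print('side lid',*rect(S,.028,.045,(cx,cy),.08)); print('pile',*rect(S,.076,.095,(.568,.308),.06))
print('guest',*rect(S,.035,.055,(.57,-.125),.07)); print('jar',*rect(S,.04,.065,(.755,.09),.07))
plan(.6,.1,.2,1.97)
```

```text
lid 8108 [542.7  85.9  96.3  66.7] yaw 0.405 z 0.0363
tilt [ 0.00232671 -0.00055906]
pile 2583 [554.8 303.3  47.1  45.4] yaw 0.389 z 0.0840
side lid 685 [542.1  87.3  96.3  70.6] yaw 0.407 z 0.0358
pile 484 [567.4 311.5  71.4  46.5] yaw 0.375 z 0.0827
guest 173 [ 568.8 -121.6   55.4   40.6] yaw -0.494 z 0.0434
jar 326 [754.   92.1  65.2  60.4] yaw -1.123 z 0.0513
row [ 0.0004 -0.0023  0.0077] [  2.9 -10.7  28.6] | t 24.10 ty 1.978 [0.5984 0.111  0.2286] w 0.0005 gf 0.0 F [-0.7  0.3  0.4]
```

```bash
python3 -c "
from bench import order; print(order.close_job())"
```

```text
the job is handed in; nothing more can be done
None
```

The top bar lies flat in the carton base. The lid is centred within about 2 mm, was pressed down with about 18 N and sits level and fully down. The pile, guest soaps and jar appear undisturbed, and the job was handed in at about 24 s; the judge gave no verdict.

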